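# Clear the belt linisher under its latched stop button

### The job

The brass brush has been left lying on the abrasive belt of the small bench linisher. Before you touch the brush, push the machine's mushroom stop button down until it latches and stays in by itself; with it latched, take the brush off the belt and lay it down flat on the bare bench top - no dropping it or knocking it off. Then turn the button's head clockwise to reset it so that it springs fully out again, and leave the dish, the spool and the calliper where they are.

Things in the scene. Friction and masses are not known exactly. Their poses are not given: they have to be found in the camera images.
- linisher: Fixed bench belt linisher, not running. Origin at bench level below the middle of the belt; y along the belt, front is -x, z up. Base plate x -122 to 56, y -165 to 165 mm. Switch box in front of the belt, 66 x 130 mm, top 72 mm high, centred at x -84, y 65 mm: the stop button is in the middle of its top. Motor behind the belt at x 43 to 97, y -133 to -63 mm, up to 89 mm high.
- belt_mid (a point): Middle of the belt's level top face, 90 mm above the bench; axes as the linisher's. The belt is 50 mm wide (x) and level for 125 mm to either side (y), where it bends down round its drums. A thin end guard at y 158 mm is 2 mm lower than the belt.
- stop_top (a point): Centre of the top of the stop button's mushroom head, on its upright axis; z up. The head is a disc 40 mm across with a slightly domed top; its grippable rim runs from 18 mm to 6 mm below this point. 31 mm above the box top when out, about 24.7 mm when latched in. A flat collar 52 mm across and 4 mm high lies on the box below the head.
- stop (a joint): How far the stop button is pushed down, in m: 0 fully out, 0.008 hard against its stop. Pushed past 0.0066 (takes about 5 N) it latches, and then rests at about 0.0065 by itself; it cannot be pulled out of the latch. A spring pushes it out with 3 to 5 N when unlatched.
- stop_turn (a joint): Turn of the mushroom head, in rad: 0 at rest, positive clockwise seen from above, up to 0.95. Turning beyond about 0.65 (0.05 N m) frees the latch; the head then springs out as soon as it is let go. A weak spring turns it back to 0.
- brush: Loose brass scratch brush lying on the belt, roughly along it: a wooden stick, 15 x 196 mm, with a tuft of brass bristles on its upper side at one end; 50 g. The stick is 9 mm high with rounded sides, widest 4 mm above its underside: close the fingertips low, just clear of the belt. Origin at the centre of its underside; y along its length, z up.
- dish: Loose round dish for findings, 62 mm across, 22 mm high, on the bench; a bystander. Origin at the centre of its underside.
- spool: Loose spool of solder wire, 52 mm across, 28 mm high, on the bench; a bystander. Origin at the centre of its underside.
- calliper: Loose dial calliper lying flat on the bench, 60 x 160 x 14 mm; a bystander. Origin in the middle of its underside, y along its length.

How it is judged:
By the outcome, as a careful person would: the job done as asked, in the order asked, and still so for the second after the job is handed in, with the robot touching nothing.
It also fails if it takes over 58 s, if anything falls off the work surface, if the arm or the gripper's body presses on something with over 40 N, if the wrist force passes 120 N, or if a joint passes its speed limit or range.

### The arm

A 7-joint arm with a two-finger parallel gripper is mounted at the origin on a cart in front of the work surface, level with it; the furniture and walls round the work are solid. World frame = base frame: x ahead of the robot, y to its left, z up, the work surface at z = 0. Lengths are in m, angles in rad, forces in N, time in s.
With the tool pointing down it reaches from about 0.425 to 0.825 m from the base axis. Payload 3.6 kg.
Tool frame: the origin (TCP) lies where the fingers leave the gripper's body, on its centre line; the fingertips stand 73 mm ahead of it and the grasp point (between the pads) lies 54 mm ahead of it; z points along the fingers, y is the line along which they close (so a half turn about z gives the same grasp; the last joint's range is limited). The gripper opens to 85 mm and grips with 20 to 120 N. Pads are 22 mm wide; open, the fingers measure 114 mm over their backs; the gripper's body (76 mm by 85 mm) begins 54 mm behind the grasp point. The pads swing forward as they close: fully open they stand 13 mm farther back than shut.
Start: joints at [1.238, 0.615, -0.013, 1.423, 0.008, 1.103, -0.04], TCP at [0.196, -0.62, 0.304] pointing down, gripper open.
Joint ranges: [-3.12, 3.12], [-0.3, 2.06], [-1.34, 1.32], [0.26, 2.42], [-1.36, 4.5], [0.01, 1.98], [-2.84, 2.84]. Speed limits (rad/s): [2.79, 2.79, 3.14, 3.14, 3.14, 3.14, 3.14].

### API

Orientations are given as a unit quaternion [x, y, z, w].
In Python, from station import arm, snapshot, camera_info, ticket gives the robot as it stands. Calls block until the motion is done:
- arm.movep(position, orientation): joint-space move of the TCP to a pose.
- arm.line_to(position, velocity=0.15, ori=None): straight line of the TCP; ori=None keeps the orientation; velocity is the mean speed in m/s.
- arm.move_j(angles): joint-space move.
- arm.move_gripper(opening, effort=None): opening from 0.0 (shut) to 1.0 (fully open); effort is the grip in N (None keeps the last); returns when the fingers have stopped.
- arm.pause(seconds).
- arm.ik(position, orientation): joint angles nearest the present ones, or None.
- snapshot(name): name is "side" or "top" or "wrist"; returns the picture (400x640x3 uint8, blue, green, red); there is no depth.
- camera_info(name): a dict with "fx", "fy", "cx", "cy" (pixels), "dist_coeffs" ([k1, k2, p1, p2, k3] as OpenCV has them; the pictures are not rectified), "R" (3x3) and "t" (3): a world point X has camera coordinates R X + t; the wrist camera has in their place "T_tool_cam" (4x4, takes a point from camera to tool coordinates, whose origin is the TCP and whose axes are the flange's). Camera axes: x right, y down, z forward; pixel columns grow to the right and rows downward; lengths in m; the calibration is good to about 2 mm. A picture is of the moment at which its call begins: read the wrist's pose just before it. camera_info takes no time and is no camera call.
A pose or a line that the arm cannot do raises arm.MotionError and nothing moves.
- ticket.finish_job(): hands the job in; it is judged then, once.
Readings, each from a call of its own:
- arm.read_time(): time.
- arm.read_joint_positions(): joint angles.
- arm.read_dq(): joint speeds.
- arm.read_effort(): joint torques, N m.
- arm.read_tool_pos(): TCP position.
- arm.read_eef_rot(): TCP orientation.
- arm.read_ft_force(): force on the tool from outside, world axes, zero at the start.
- arm.read_wrist_torque(): the same for the moment, N m.
- arm.read_opening(): opening from 0.0 (shut) to 1.0 (fully open).
- arm.read_finger_force(): force on a finger pad.
Only numpy, scipy, OpenCV 4.12 (cv2) and the standard library are available. Lean on these libraries where they do the work, as an engineer would, in place of code of your own. Each camera call takes 0.05 s, during which the arm holds its last target. There are 200 camera calls.

## Working session

There is one attempt and no reset: what is moved stays moved. The work goes in short steps, each a Python script; the robot and the scene stay as the last script left them, time stands still between calls to the robot, and variables do not carry over. Pictures are saved under pics/ and viewed, at most 10 in all, crops included, and the job is handed in when it is done.

```bash
mkdir -p pics; ls; python3 - <<'E'
from station import arm,snapshot,camera_info
import cv2,numpy as np
for n in("top","side"):
    cv2.imwrite(f"pics/{n}0.png",snapshot(n)); c=camera_info(n); print(n,c)
print(camera_info("wrist")); print(arm.read_time(),arm.read_tool_pos(),arm.read_eef_rot())
E
```

```text
pics
top {'fx': 511.69405399932674, 'fy': 511.69405399932674, 'cx': 310.22112484820326, 'cy': 207.45261433083593, 'dist_coeffs': array([-0.07975813,  0.        ,  0.        ,  0.        ,  0.        ]), 'R': array([[ 0.05084713, -0.99870452,  0.00196258],
       [-0.97413311, -0.05002917, -0.22036733],
       [ 0.22018003,  0.00929323, -0.97541498]]), 't': array([-0.0366156 ,  0.59568872,  1.33048403])}
side {'fx': 429.0109032033833, 'fy': 429.0109032033833, 'cx': 317.21809832179616, 'cy': 201.92135669840994, 'dist_coeffs': array([-0.10869647,  0.        ,  0.        ,  0.        ,  0.        ]), 'R': array([[-0.96804541, -0.25000469, -0.01964002],
       [-0.13552101,  0.58742989, -0.79784721],
       [ 0.21100268, -0.7696907 , -0.6025397 ]]), 't': array([0.55228237, 0.17192162, 1.11829862])}
{'fx': 358.71521536067655, 'fy': 358.71521536067655, 'cx': 316.6700466893554, 'cy': 201.4667850599061, 'dist_coeffs': array([-0.0818159,  0.       ,  0.       ,  0.       ,  0.       ]), 'T_tool_cam': array([[-2.45979444e-04, -9.63417746e-01, -2.68004080e-01,
         6.78973486e-02],
       [ 9.99999221e-01, -5.64864919e-04,  1.11275035e-03,
         4.31890465e-04],
       [-1.22342954e-03, -2.68003598e-01,  9.63417134e-01,
        -7.05710229e-02],
       [ 0.00000000e+00,  0.00000000e+00,  0.00000000e+00,
         1.00000000e+00]])}
0.1 [ 0.19552923 -0.61933604  0.30286615] [ 9.88327304e-01  1.52341003e-01 -1.95234973e-04 -1.14970528e-03]
```

View pics/top0.png

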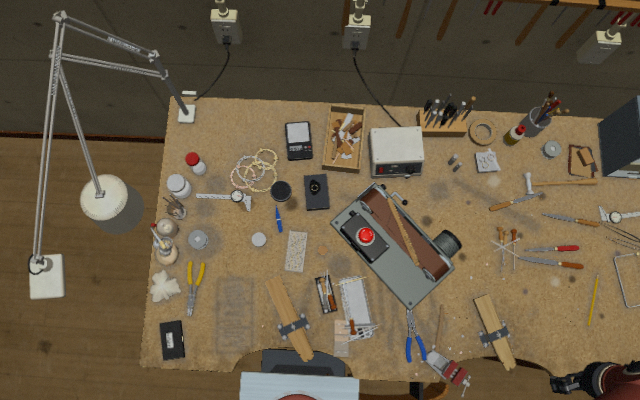

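View pics/side0.png

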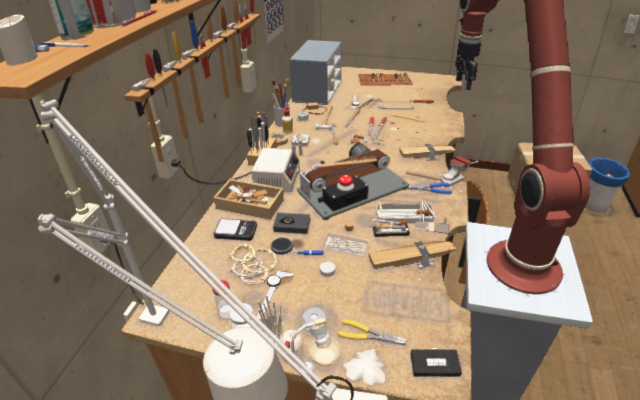

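The top view shows the linisher with its red button at about (366,236), and the brush on the belt from (388,208) to (425,265). The calliper is near (225,197). The side view shows the button at (345,182). Next I'll write helpers, measure these, and zoom in.

```bash
cat > h.py <<'E'
from station import arm,snapshot,camera_info,ticket
import cv2,numpy as np
from scipy.spatial.transform import Rotation as Ro
def ray(n,uv,pose=None):
    c=camera_info(n); K=np.array([[c['fx'],0,c['cx']],[0,c['fy'],c['cy']],[0,0,1]])
    p=cv2.undistortPoints(np.float64(uv).reshape(-1,1,2),K,c['dist_coeffs']).reshape(-1,2)
    d=np.c_[p,np.ones(len(p))]
    if n=='wrist':
        T=c['T_tool_cam'];P,q=pose;R=Ro.from_quat(q).as_matrix()
        return P+R@T[:3,3],d@(R@T[:3,:3]).T
    return -c['R'].T@c['t'],d@c['R']
def onz(n,uv,z,pose=None):
    o,d=ray(n,uv,pose); return o+d*((z-o[2])/d[:,2])[:,None]
def proj(n,X):
    c=camera_info(n); K=np.array([[c['fx'],0,c['cx']],[0,c['fy'],c['cy']],[0,0,1]])
    return cv2.projectPoints(np.float64(X).reshape(-1,3),cv2.Rodrigues(c['R'])[0],c['t'],K,c['dist_coeffs'])[0].reshape(-1,2)
def blob(m):
    k,l,s,c=cv2.connectedComponentsWithStats(m.astype(np.uint8)); i=1+np.argmax(s[1:,4]); return l==i,s[i],c[i]
def red(im):
    b,g,r=[im[...,i].astype(int) for i in range(3)]
    return (r>120)&(g<0.45*r)&(b<0.45*r)
def wsnap():
    pose=(np.array(arm.read_tool_pos()),np.array(arm.read_eef_rot())); return pose,snapshot('wrist')
def quat(yaw):  # tool down; tool x axis at world angle yaw, tool y at yaw-90deg
    return (Ro.from_euler('z',yaw)*Ro.from_euler('x',np.pi)).as_quat()
E
python3 - <<'E'
from h import *
t=cv2.imread('pics/top0.png');s=cv2.imread('pics/side0.png')
mt=red(t);mt[:,:340]=0;mt[:,390:]=0;mt[:210]=0;mt[260:]=0
ms=red(s);ms[:,:330]=0;ms[:,365:]=0;ms[:165]=0;ms[205:]=0
_,st,ct=blob(mt);_,ss,cs=blob(ms);print(st,ct,ss,cs)
(o1,d1),(o2,d2)=ray('top',ct),ray('side',cs)
A=np.c_[d1[0],-d2[0]];k=np.linalg.lstsq(A,o2-o1,rcond=None)[0]
print(o1+k[0]*d1[0],o2+k[1]*d2[0])
for n,a in (('top',t),):
    c=a[170:320,320:480];cv2.imwrite('pics/c0.png',cv2.resize(c,None,fx=5,fy=5,interpolation=cv2.INTER_CUBIC)[:600])
    print('frontcorners plate z~.01',onz('top',[[331,225],[410,307],[378,183],[460,258]],.01).round(3))
E
```

```text
[359 228  14  15 156] [365.68589744 234.71153846] [338 175  15   9  93] [345.08602151 179.35483871]
[ 0.52372352 -0.15648537  0.09687497] [ 0.52231022 -0.15659022  0.09663699]
frontcorners plate z~.01 [[ 0.562 -0.067  0.01 ]
 [ 0.344 -0.293  0.01 ]
 [ 0.692 -0.197  0.01 ]
 [ 0.486 -0.432  0.01 ]]
```

```bash
python3 -c "
import cv2
t=cv2.imread('pics/top0.png')
cv2.imwrite('pics/c0.png',cv2.resize(t[180:310,150:480],None,fx=2.4,fy=2.4,interpolation=cv2.INTER_CUBIC))"
```

```text
(no output)
```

View pics/c0.png

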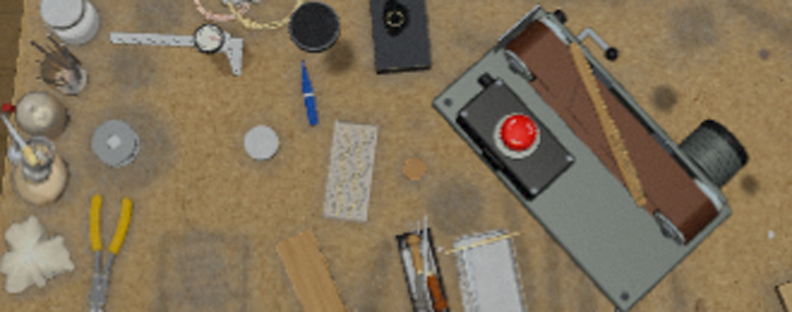

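The crop shows the button at top-image (366,235) and the brush from about (389,199) to (417,264). The spool is at about (198,239), the dark dish at (281,191) and the calliper at (225,197). The bench to the right of the motor, around column 472, looks bare. I'll take close wrist looks.

```bash
python3 - <<'E'
from h import *
print(onz('top',[[472,190],[472,285],[500,240],[490,208],[225,210],[225,275],[198,239],[281,191],[259,240]],0.).round(3))
print(onz('top',[[389,199],[417,264]],.1).round(3))
arm.move_gripper(0.0)
arm.movep([0.57,-0.24,0.32],quat(np.radians(47)))
pose,im=wsnap();np.savez('p1.npz',P=pose[0],q=pose[1]);cv2.imwrite('pics/w1.png',im)
cv2.imwrite('pics/top1.png',snapshot('top'))
print(pose,arm.read_time(),arm.read_ft_force(),arm.read_joint_positions())
E
```

```text
[[ 0.688 -0.473  0.   ]
 [ 0.413 -0.469  0.   ]
 [ 0.544 -0.552  0.   ]
 [ 0.637 -0.525  0.   ]
 [ 0.592  0.238  0.   ]
 [ 0.407  0.222  0.   ]
 [ 0.504  0.307  0.   ]
 [ 0.656  0.081  0.   ]
 [ 0.51   0.134  0.   ]]
[[ 0.623 -0.216  0.1  ]
 [ 0.452 -0.293  0.1  ]]
(array([ 0.56917396, -0.24207472,  0.3198622 ]), array([ 9.17714922e-01,  3.97238892e-01, -6.23401064e-04,  4.42666483e-04])) 2.8917 [-0.9296847  -1.58859701  0.4372628 ] [ 0.48331555  0.55710788 -0.19635262  1.49461445  0.11693016  1.10150554
 -0.49047003]
```

View pics/w1.png

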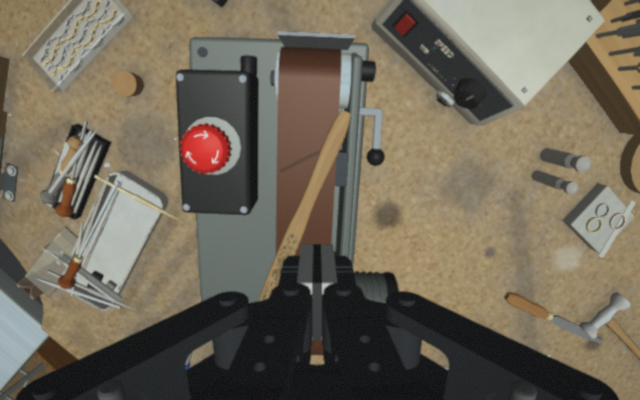

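The wrist view shows the button at (206,150) and the belt upright in the picture. The brush runs from (347,112) to about (265,300), at an angle to the belt, with the speckled tuft at its lower end. I'll measure both and then press the button step by step under force watch.

```bash
cat > meas.py <<'E'
from h import *
def brush(im,pose,box,zp=.095):
    h=cv2.cvtColor(im,cv2.COLOR_BGR2HSV);x0,y0,x1,y1=box
    m=cv2.inRange(h,(10,60,110),(25,220,255))>0
    k=np.zeros_like(m);k[y0:y1,x0:x1]=m[y0:y1,x0:x1]
    k,s,c=blob(k);ys,xs=np.nonzero(k)
    W=onz('wrist',np.c_[xs,ys],zp,pose)[:,:2]
    return k,s,W
E
python3 - <<'E'
from meas import *
im=cv2.imread('pics/w1.png');z=np.load('p1.npz');pose=(z['P'],z['q'])
m=red(im);m[:,:160]=0;m[:,250:]=0;m[:110]=0;m[190:]=0
m,s,c=blob(m);cn=max(cv2.findContours(m.astype(np.uint8),0,1)[0],key=cv2.contourArea)
e=cv2.minEnclosingCircle(cn);print(s,c,e)
for uv in(c,e[0]):print('button',onz('wrist',uv,.095,pose),onz('wrist',uv,.1,pose))
k,s,W=brush(im,pose,(240,100,352,305));print('brush',s)
u=W-W.mean(0);d=np.linalg.svd(u,full_matrices=False)[2][0];d*=np.sign(d[0])
a=u@d;n=u@[-d[1],d[0]]
print(W.mean(0),d,np.degrees(np.arctan2(d[1],d[0])),a.min(),a.max())
for lo in np.arange(a.min(),a.max(),.02):
    q=(a>=lo)&(a<lo+.02);print(round(lo,3),q.sum(),np.percentile(n[q],[5,50,95]).round(4))
cv2.imwrite('pics/k.png',k*255)
E
```

```text
[ 180  125   50   49 1610] [204.3552795  148.64037267] ((204.0, 148.5), 25.303260803222656)
button [[ 0.52272754 -0.15665871  0.095     ]] [[ 0.5243049  -0.15727393  0.1       ]]
button [[ 0.52259738 -0.15637351  0.095     ]] [[ 0.52417695 -0.15699356  0.1       ]]
brush [ 259  100   92  201 6128]
[ 0.57462597 -0.22371894] [0.82864287 0.55977763] 34.04042056807344 -0.13446707855721987 0.05641822003316166
-0.134 162 [0.0052 0.0105 0.0147]
-0.114 215 [0.0025 0.0071 0.0119]
-0.094 262 [-0.0067  0.0027  0.0082]
-0.074 375 [-0.0099 -0.0028  0.0044]
-0.054 340 [-0.0122 -0.0062  0.0004]
-0.034 332 [-0.0157 -0.0098 -0.004 ]
-0.014 697 [-0.0208 -0.0089  0.0214]
0.006 1436 [-0.0216  0.0028  0.0244]
0.026 1778 [-0.0236  0.0024  0.0279]
0.046 531 [-0.0218 -0.0028  0.023 ][ WARN:0@0.064] global loadsave.cpp:1063 imwrite_ Unsupported depth image for selected encoder is fallbacked to CV_8U.
```

```bash
python3 - <<'E'
from h import *
B=np.array([.5233,-.1568])
f0=None
arm.movep([*B,.225],quat(np.radians(80)));arm.line_to([*B,.190],.1);arm.pause(.1)
f0=np.array(arm.read_ft_force());z=.180
print(f0,arm.read_time())
arm.line_to([*B,z],.06)
while z>.163:
    z-=.001;arm.line_to([*B,z],.03);arm.pause(.03);f=np.array(arm.read_ft_force())-f0
    print(round(z,4),arm.read_tool_pos()[2].round(4),f.round(1))
    if f[2]>18:break
print(arm.read_time())
arm.line_to([*B,.20],.1);arm.movep([.57,-.24,.32],quat(np.radians(47)))
from h import wsnap
pose,im=wsnap();np.savez('p2.npz',P=pose[0],q=pose[1]);cv2.imwrite('pics/w2.png',im)
print(arm.read_time())
E
```

```text
[-0.93463912  0.34236858  0.59123874] 4.0917
0.179 0.1791 [ 0.8 -0.1 -1.1]
0.178 0.178 [ 0.5 -0.2 -0.9]
0.177 0.1769 [ 1.  -1.1 -0.5]
0.176 0.176 [ 0.6 -0.5 -0.3]
0.175 0.1752 [0.6 0.  2.9]
0.174 0.1743 [-0.2 -1.2  3.8]
0.173 0.1731 [-0.2 -0.1  4.3]
0.172 0.1721 [-0.1 -0.4  4.5]
0.171 0.1709 [ 0.3 -1.   2.3]
0.17 0.1695 [ 0.8  0.  -0.9]
0.169 0.1692 [ 0.9 -0.4  2.9]
0.168 0.1681 [-0.1  0.   3.8]
0.167 0.1677 [-1.2  0.6  8.5]
0.166 0.1676 [-1.7  0.6 13.6]
0.165 0.1674 [-4.5  0.4 19.2]
8.6583
9.8667
```

```bash
python3 - <<'E'
from meas import *
for i in(1,2):
    im=cv2.imread(f'pics/w{i}.png');z=np.load(f'p{i}.npz');pose=(z['P'],z['q'])
    m=red(im);m[:,:160]=0;m[:,250:]=0;m[:110]=0;m[190:]=0
    m,s,c=blob(m);print(s,c,np.sqrt(m.sum()/np.pi),pose[0],onz('wrist',c,.095,pose))
h=cv2.cvtColor(im,cv2.COLOR_BGR2HSV)
print('brush',h[180,312:330:3],'belt',h[150,290:330:8],h[220,280:294:5],'tuft',h[270,266:290:4])
E
```

```text
[ 180  125   50   49 1610] [204.3552795  148.64037267] 22.637997189590404 [ 0.56917396 -0.24207472  0.3198622 ] [[ 0.52272046 -0.15665671  0.095     ]]
[ 186  127   49   47 1532] [210.13446475 149.94908616] 22.082815618339236 [ 0.56926227 -0.23914918  0.31820947] [[ 0.52496586 -0.15749153  0.095     ]]
brush [[ 11  99 106]
 [ 17 111 152]
 [ 18  98 172]
 [ 18 104 165]
 [ 18 105 161]
 [ 19 109 161]] belt [[ 10  94 114]
 [ 11  93 115]
 [ 10  93 115]
 [ 10  95 116]
 [ 11  95 116]] [[ 11 110  93]
 [ 10 112  93]
 [ 11 113  95]] tuft [[ 75  18 112]
 [ 73  20 114]
 [ 17 100 140]
 [ 18 105 161]
 [ 19  40  51]
 [ 98  27  38]]
```

```bash
python3 -c "
import cv2
t=cv2.imread('pics/w2.png')
cv2.imwrite('pics/c2.png',cv2.resize(t[95:310,180:400],None,fx=2.7,fy=2.7,interpolation=cv2.INTER_CUBIC))"
```

```text
(no output)
```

View pics/c2.png

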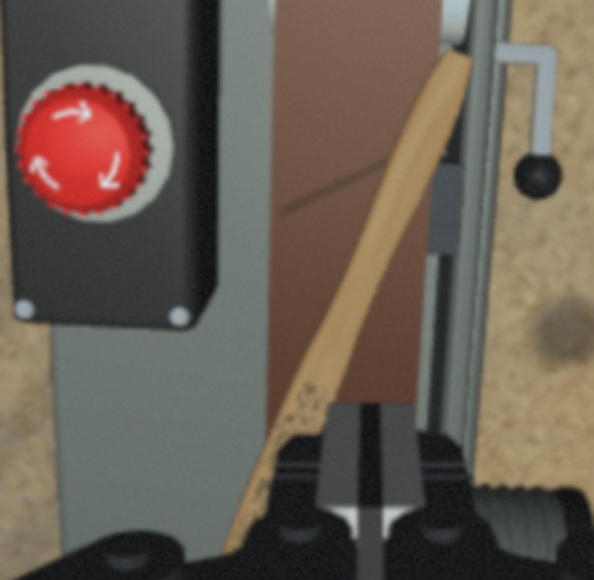

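The crop shows the red head sunk closer to its collar, so it is latched. The brush's tip is at full-image (349,115), the dark bristle dots start at about (295,240), and its lower end is hidden by the fingers. I'll fit the stick with a tighter mask.

```bash
python3 - <<'E'
from meas import *
im=cv2.imread('pics/w2.png');z=np.load('p2.npz');pose=(z['P'],z['q'])
def fit(name,im,box,pose,zp):
    h=cv2.cvtColor(im,cv2.COLOR_BGR2HSV);x0,y0,x1,y1=box
    m=cv2.inRange(h,(14,70,120),(25,220,255));k=np.zeros_like(m);k[y0:y1,x0:x1]=m[y0:y1,x0:x1]
    k,s,c=blob(k);ys,xs=np.nonzero(k);W=onz(name,np.c_[xs,ys],zp,pose)[:,:2]
    mu=W.mean(0);u=W-mu;d=np.linalg.svd(u,full_matrices=False)[2][0];d*=np.sign(d[0])
    a=u@d;n=u@[-d[1],d[0]]
    print(name,s,mu.round(4),'ang',np.degrees(np.arctan2(d[1],d[0])).round(1),'ends',(mu+a.min()*d).round(4),(mu+a.max()*d).round(4),'len',np.ptp(a).round(4))
    for lo in np.arange(a.min(),a.max(),.02):
        q=(a>=lo)&(a<lo+.02);print(round(lo,3),q.sum(),np.percentile(n[q],[3,50,97]).round(4))
fit('wrist',im,(255,105,358,262),pose,.096)
fit('top',cv2.imread('pics/top0.png'),(380,190,428,275),None,.098)
E
```

```text
wrist [ 278  113   77  149 2363] [ 0.5688 -0.2412] ang 23.8 ends [ 0.4991 -0.2719] [ 0.6281 -0.215 ] len 0.1409
-0.076 219 [-0.007   0.0018  0.0064]
-0.056 344 [-0.007  -0.0004  0.0062]
-0.036 315 [-0.006  -0.0003  0.0054]
-0.016 315 [-0.0057 -0.0003  0.0052]
0.004 374 [-0.0063 -0.0002  0.0059]
0.024 413 [-0.0064  0.0001  0.0065]
0.044 371 [-0.0055  0.0003  0.0062]
0.064 12 [-0.0033 -0.0003  0.0036]
top [385 190  43  45 854] [ 0.6125 -0.2828] ang 37.6 ends [ 0.5454 -0.3344] [ 0.6724 -0.2367] len 0.1603
-0.085 31 [0.0085 0.0162 0.0217]
-0.065 37 [0.0108 0.0184 0.0244]
-0.045 123 [-0.0216  0.0042  0.0253]
-0.025 176 [-0.0352 -0.0033  0.0268]
-0.005 214 [-0.0487 -0.01    0.0294]
0.015 153 [-0.0396 -0.0064  0.033 ]
0.035 84 [-0.0129  0.0095  0.0339]
0.055 35 [0.0131 0.0303 0.0381]
0.075 1 [0.0398 0.0398 0.0398]
```

```bash
python3 - <<'E'
from meas import *
z=np.load('p2.npz');pose=(z['P'],z['q'])
M=np.array([.5406,-.2618]);lx=np.array([.731,-.682]);ly=np.array([.682,.731])
names=['lever ball','psu near corner','cyl1','cyl2','cyl2 end','box','knife tip','knife handle end','hammer','stain']
uv=[[375,157],[478,122],[545,155],[532,175],[575,185],[567,212],[598,340],[508,296],[600,300],[388,213]]
for n,p in zip(names,onz('wrist',uv,0.005,pose)[:,:2]):print(n,p.round(3),'local',((p-M)@lx).round(3),((p-M)@ly).round(3))
for l in [(.165,-.01),(.17,-.03)]:
    p=M+l[0]*lx+l[1]*ly
    print(p,np.hypot(*p),[arm.ik([*p,.079],quat(np.radians(t))) is not None for t in(47,227)])
E
```

```text
lever ball [ 0.622 -0.274] local 0.068 0.046
psu near corner [ 0.728 -0.321] local 0.177 0.085
cyl1 [ 0.764 -0.401] local 0.258 0.051
cyl2 [ 0.74 -0.41] local 0.247 0.028
cyl2 end [ 0.773 -0.455] local 0.301 0.017
box [ 0.748 -0.476] local 0.298 -0.016
knife tip [ 0.688 -0.669] local 0.386 -0.197
knife handle end [ 0.633 -0.518] local 0.242 -0.124
hammer [ 0.72  -0.614] local 0.371 -0.135
stain [ 0.592 -0.332] local 0.085 -0.017
[ 0.654395 -0.38164 ] 0.7575499360603233 [True, True]
[ 0.64441 -0.39967] 0.7582877798039475 [True, True]
```

```bash
python3 - <<'E'
from meas import *
t=np.radians(23.8);d=np.array([np.cos(t),np.sin(t)]);G=np.array([.6281,-.215])-.104*d
print(G)
arm.move_gripper(.5)
arm.movep([*G,.23],quat(t));arm.line_to([*G,.185],.12);arm.pause(.1)
f0=np.array(arm.read_ft_force())
arm.line_to([*G,.164],.05);arm.pause(.1)
print(np.array(arm.read_ft_force())-f0,arm.read_tool_pos(),arm.read_opening())
pose,im=wsnap();cv2.imwrite('pics/w3.png',im);np.savez('p3.npz',P=pose[0],q=pose[1]);print(arm.read_time())
E
```

```text
[ 0.53294419 -0.25696871]
[ 0.47688295 -0.39160667  0.36600591] [ 0.53312692 -0.25706241  0.16413138] 0.4991882581139188
12.175
```

View pics/w3.png

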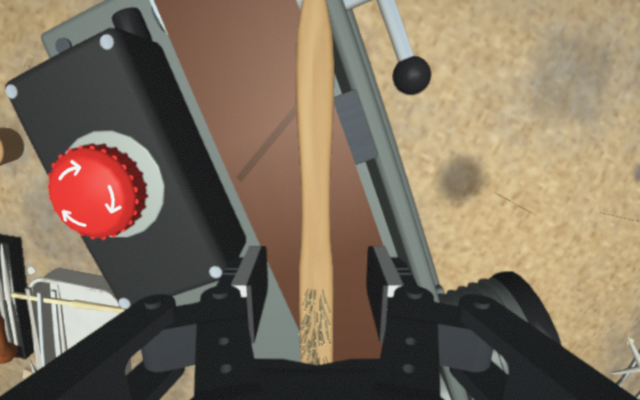

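The brush is centred between the open fingers, at columns 300–333. The tuft starts at about row 290, right at the pad edge (grasp point at row 266). I'll shift 5 mm away from the tuft, grip and lift.

```bash
python3 - <<'E'
from meas import *
t=np.radians(23.8);d=np.array([np.cos(t),np.sin(t)]);G=np.array([.6281,-.215])-.0985*d
arm.line_to([*G,.164],.05)
arm.move_gripper(0,40);arm.pause(.1)
print(arm.read_opening(),arm.read_finger_force(),arm.read_ft_force(),arm.read_tool_pos())
arm.line_to([*G,.19],.06);arm.line_to([*G,.25],.15)
print(arm.read_opening(),arm.read_finger_force(),arm.read_time())
pose,im=wsnap();cv2.imwrite('pics/w4.png',im)
L=np.array([.634,-.4036])
arm.movep([*L,.25],quat(np.radians(47)))
print(arm.read_opening(),arm.read_finger_force(),arm.read_time(),arm.read_tool_pos())
pose,im=wsnap();cv2.imwrite('pics/w5.png',im)
E
```

```text
0.15111861215611788 39.624812356196344 [-0.12085726 -0.81873116  2.48965852] [ 0.53799497 -0.25491603  0.16416263]
0.15025649126938087 39.41016640746966 14.0333
0.14509639759223047 39.414783662650734 14.825 [ 0.63370025 -0.4020385   0.24835441]
```

View pics/w5.png

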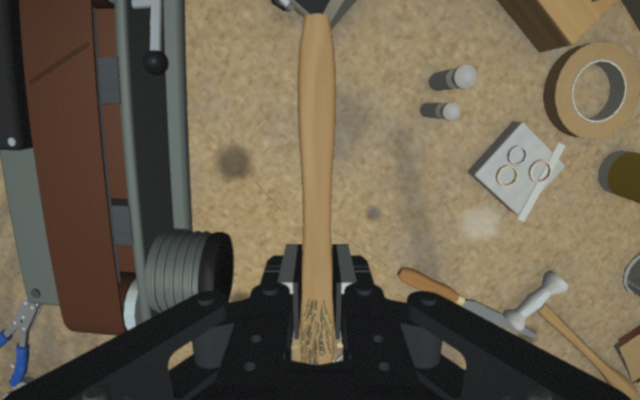

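The brush is held square, from (316,15) down to the grip, with bare bench beneath it. The power supply is close to its tip at (320,5), so I'll shift about 15 mm along -y and lower until contact.

```bash
python3 - <<'E'
from meas import *
L=np.array([.6237,-.4145])
arm.line_to([*L,.24],.15);arm.line_to([*L,.095],.2);arm.pause(.1);f0=np.array(arm.read_ft_force())
arm.line_to([*L,.0765],.05);z=.0765
while z>.0735:
    arm.pause(.05);f=np.array(arm.read_ft_force())-f0;print(round(z,4),arm.read_tool_pos()[2],f.round(1),arm.read_wrist_torque())
    if f[2]>3:break
    z-=.0005;arm.line_to([*L,z],.02)
arm.move_gripper(.25);arm.pause(.15)
arm.move_gripper(.5)
print(arm.read_opening(),arm.read_ft_force(),arm.read_time())
arm.line_to([*L,.10],.08);arm.line_to([*L,.25],.25)
pose,im=wsnap();cv2.imwrite('pics/w6.png',im);np.savez('p6.npz',P=pose[0],q=pose[1]);print(arm.read_time())
E
```

```text
0.0765 0.07627278972669946 [-0.3  0.1  0.7] [ 0.0093281  -0.02366652 -0.0041564 ]
0.076 0.07615641587537658 [0.3 0.1 0.8] [-0.0240907  -0.01169277 -0.0003338 ]
0.0755 0.07548273394062657 [ 0.4  0.3 -0.4] [ 0.00745736 -0.01510914 -0.0141699 ]
0.075 0.07497893406824982 [-1.2 -0.6 -0.1] [-0.03108434  0.00641571  0.00239657]
0.0745 0.07445682148681554 [ 0.2 -0.6  0.9] [ 0.02112163 -0.01274395 -0.05483074]
0.074 0.07428699305922687 [-1.1  0.8  2.1] [ 0.03952573  0.02402358 -0.0476403 ]
0.5005243894947221 [-0.27788546  0.2845893   0.53846965] 19.175
20.4583
```

View pics/w6.png

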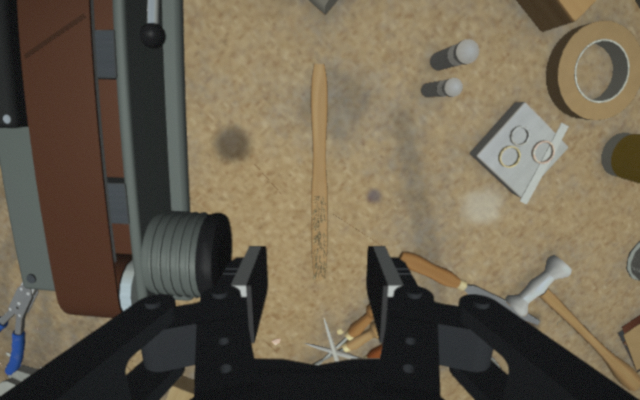

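The brush lies flat and alone on bare bench, from (318,65) to (320,277). Next I'll grip the mushroom rim, turn it clockwise about 0.82 rad and release.

```bash
python3 - <<'E'
from meas import *
B=np.array([.5235,-.157])
arm.line_to([.6237,-.4145,.28],.2)
arm.move_gripper(.72)
arm.movep([*B,.24],quat(np.radians(157)));print(arm.read_joint_positions(),arm.read_tool_pos())
arm.line_to([*B,.175],.12);arm.pause(.1);f0=np.array(arm.read_ft_force())
arm.line_to([*B,.150],.05);arm.pause(.05);print(np.array(arm.read_ft_force())-f0)
arm.move_gripper(0,35);arm.pause(.1)
print('grip',arm.read_opening(),arm.read_finger_force(),np.array(arm.read_ft_force())-f0,arm.read_tool_pos())
for a in np.arange(157-8,157-49,-8):
    arm.movep([*B,.150],quat(np.radians(a)))
    print(a,(np.array(arm.read_ft_force())-f0).round(1),arm.read_wrist_torque().round(2),arm.read_tool_pos().round(4))
arm.pause(.1)
arm.move_gripper(.72);arm.pause(.2)
print(arm.read_opening(),np.array(arm.read_ft_force())-f0,arm.read_time())
arm.line_to([*B,.18],.08);arm.line_to([*B,.26],.2)
pose,im=wsnap();cv2.imwrite('pics/w7.png',im)
arm.move_gripper(0.0)
arm.movep([.57,-.24,.32],quat(np.radians(47)))
pose,im=wsnap();np.savez('p8.npz',P=pose[0],q=pose[1]);cv2.imwrite('pics/w8.png',im);print(arm.read_time())
for i in(1,2,8):
    im=cv2.imread(f'pics/w{i}.png');z=np.load(f'p{i}.npz');pose=(z['P'],z['q'])
    m=red(im);m[:,:160]=0;m[:,250:]=0;m[:110]=0;m[190:]=0
    m,s,c=blob(m);print(s,c,np.sqrt(m.sum()/np.pi),pose[0])
E
```

```text
[ 0.67007509  0.60627128 -0.65483131  1.79121415  0.46016107  0.90044428
  0.97497111] [ 0.52409853 -0.15838283  0.24015313]
[ 0.18634835 -0.74563187 -0.14765398]
grip 0.4415099557970162 34.8346906691404 [-0.6644464   1.05874323  3.12207896] [ 0.52383366 -0.15667997  0.15057291]
149 [-0.   0.3  4.1] [ 0.23  0.12 -0.02] [ 0.5238 -0.1568  0.1504]
141 [-0.4 -0.1  4.2] [0.19 0.09 0.01] [ 0.5237 -0.1569  0.1502]
133 [-0.6  0.4  4.3] [0.13 0.05 0.08] [ 0.5237 -0.157   0.1501]
125 [0.8 0.2 4.3] [0.06 0.02 0.04] [ 0.5236 -0.157   0.15  ]
117 [-0.4 -0.3  4.9] [0.03 0.09 0.06] [ 0.5235 -0.1572  0.15  ]
109 [-0.9 -0.6  4.2] [-0.05  0.19  0.03] [ 0.5234 -0.1572  0.1499]
0.7143351772653252 [ 0.1304048  -0.7787389  -0.36989744] 26.3083
28.85
[ 180  125   50   49 1610] [204.3552795  148.64037267] 22.637997189590404 [ 0.56917396 -0.24207472  0.3198622 ]
[ 186  127   49   47 1532] [210.13446475 149.94908616] 22.082815618339236 [ 0.56926227 -0.23914918  0.31820947]
[ 183  128   50   49 1602] [207.29338327 151.27153558] 22.581683676520505 [ 0.56967006 -0.23909467  0.31943019]
```

View pics/w8.png

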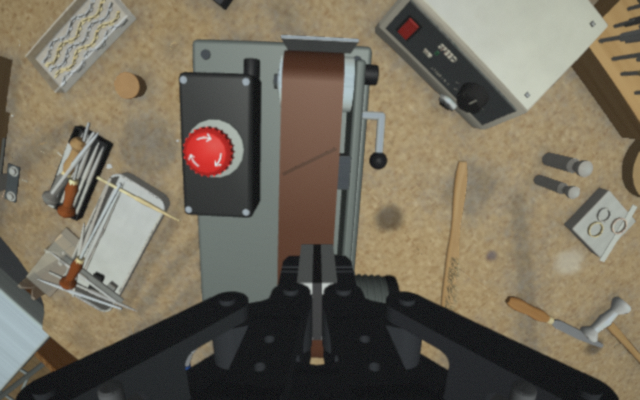

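```bash
python3 - <<'E'
from meas import *
for i in(1,2,8):
    im=cv2.imread(f'pics/w{i}.png');z=np.load(f'p{i}.npz');pose=(z['P'],z['q'])
    m,s,c=(lambda m:blob(m))(red(im)&(np.indices(im.shape[:2])[1]>160)&(np.indices(im.shape[:2])[1]<250)&(np.indices(im.shape[:2])[0]<190)&(np.indices(im.shape[:2])[0]>110))
    zs=np.arange(.075,.115,.0005);e=[np.linalg.norm(onz('wrist',c,q,pose)[0,:2]-[.5234,-.157]) for q in zs]
    # box screws (z=.072): apparent head centre relative to the screw midpoint
    print(i,zs[np.argmin(e)],min(e))
print(arm.read_ft_force(),arm.read_time())
E
```

```text
1 0.09700000000000002 0.00010661884191937478
2 0.09000000000000001 6.430225442138177e-05
8 0.09700000000000002 0.0001769373775281239
[-0.19436277  1.07173794  0.39617941] 28.85
```

The head is back at its original height: 97 mm, against 90 mm when latched. The brush is still flat on the bench at (455,165)–(448,300), and the arm is clear of everything.

```bash
python3 -c "
from station import ticket
print(ticket.finish_job())"
```

```text
the job is handed in; nothing more can be done
None
```

The job is handed in: I latched the stop button, laid the brush flat on bare bench, then turned the button clockwise until it sprang fully out, about 29 s on the robot's clock and without going near the dish, spool or calliper.

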